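# Put the two extension rods away in the empty wells of the storage block

## Robot

A 6-joint arm with a two-finger parallel gripper is mounted at the origin on the work surface. World frame = base frame: x ahead of the robot, y to its left, z up, the work surface at z = 0. Lengths are in mm, angles in rad, forces in N, time in s.
With the tool pointing down it reaches from about 350 to 975 mm from the base axis. Payload 7.1 kg.
Tool frame: the origin (TCP) lies at the very end of the fingers, on their centre line; the grasp point (between the pads) lies 19 mm behind it (ctrl.pinch_z is the distance from the TCP to the grasp point, in mm); z points along the fingers, y is the direction in which the jaws open and shut (so a half turn about z gives the same grasp; the last joint's range is limited). The gripper opens to 88 mm and grips with 3 to 60 N. Pads are 20 mm wide; open, the fingers measure 115 mm over their backs; the gripper's body (75 mm by 178 mm) begins 61 mm behind the grasp point.
Start: joints at [-1.169, 0.423, 1.63, -0, 1.089, -0.019], TCP at [255.322, -570.452, 222.675] pointing down, gripper open.
Joint ranges: [-3, 3], [-0.9, 2.11], [0.09, 2.58], [-1.31, 4.45], [0.11, 2.69], [-2.54, 2.54]. Speed limits (rad/s): [2.39, 2.39, 3.01, 3.14, 3.14, 3.14].

## Interface

Orientations are given as a rotation vector (axis times angle).
In Python, from workcell import ctrl gives the robot as it stands.
- The arm moves only by the shell command python3 -m inch 'ROWS' [OPENING]. ROWS is JSON, a list of rows, each an object with "xyz": the shift along the tool's x, y, z in cm, a list of three; "spin": the turn about the tool's z in degrees. A call has 1 to 20 rows; each row is the pose to reach, as a shift and turn from the pose measured when the call began, along the tool's axes at that moment; what a row does not reach only later rows make up. A row lasts 1/10 s, in which the tool goes at most 50 mm and 8.59 degrees, less where a joint would pass 70% of its speed; a pose out of reach is approached as far as the arm can. A call with a gripper value outside its range is refused whole. OPENING is the closure, from 0 (fully open) to 1 (shut), set as the call begins (- or left out, the last holds). The fingers move at their own pace and stop on an object; the grip force is fixed at half the most. Time passes only in rows, so rows that repeat a pose let the fingers close. It gives the time, the measured TCP pose, the force and the opening at its end, in the units of the state.
- ctrl.get_obs(): the state, without advancing time (a new reading comes with each control period).
- ctrl.get_image(name): name is "side" or "top" or "wrist"; returns the picture (480x640x3 uint8, red, green, blue); there is no depth.
- ctrl.camera_info(name): a dict with "camera_matrix" (3x3 intrinsics, pixels), "R" (3x3) and "t" (3): a world point X has camera coordinates R X + t; the wrist camera has in their place "hand_eye" (4x4, takes a point from camera to tool coordinates, whose origin is the TCP and whose axes are the flange's). Camera axes: x right, y down, z forward; pixel columns grow to the right and rows downward; lengths in mm; the calibration is good to about 2 mm. A picture is of the moment at which its call begins: read the wrist's pose just before it. camera_info takes no time and is no camera call.
- ctrl.close_job(): hands the job in, once; it reports no verdict.
The state is a dict: "t": time; "qpos": joint angles; "qvel": joint speeds; "joint_torque": joint torques, N m; "ee_pos": TCP position; "orientation": TCP orientation; "ft_force": force on the tool from outside, world axes, zero at the start; "moment": the same for the moment, N m; "width": finger opening in mm.
Only numpy, scipy, OpenCV 4.12 (cv2) and the standard library are available. Lean on these libraries where they do the work, as an engineer would, in place of code of your own. Each camera call takes 0.05 s, during which the arm holds its last target. There are 200 camera calls.

## Task

The storage block has five wells closed by identical spring caps; three wells already hold a part hidden under the cap and two are empty. Feel gently, for instance with a rod's foot, which caps give way, and put both extension rods from the stand away in the block, one in each empty well, pushed fully down and left standing there. Press only lightly on the block and do not disturb the other things on the table.

Things in the scene. Friction and masses are not known exactly. Their poses are not given: they have to be found in the camera images.
- block: Grey plastic storage block with its caps, fixed, 130 (x) x 190 (y) x 85 mm high, places 60 mm apart in 2 x 3. Origin: centre of its underside; z up. Square upright wells at (x, y) = (-30,-60), (-30,0), (-30,60), (30,-60), (30,0) mm; the sixth place (30,60) is solid and carries a white ball, 32 mm across, its top 44 mm above the block's upper face.
- well0 (a point): Centre of the mouth of the well at (-30,-60), in the block's upper face (85 mm up). Every well is 32 mm wide all the way down and closed by an identical white cap whose top lies 4 mm below the mouth. Two wells are empty, three hold a hidden part; which ones changes from run to run and cannot be seen.
- well1 (a point): Mouth of the well at (-30,0). In an empty well the cap sinks 52 mm under a very light push (0.25 to 0.5 N), to 56 mm below the mouth, where it stops; let go, it springs back up, but a rod's weight holds it down.
- well2 (a point): Mouth of the well at (-30,60). In a full well a hidden part on a stiff sprung seat holds the cap: it gives only about 2 mm at 5 N (2.5 N per mm) and stops hard after about 7 mm.
- well3 (a point): Mouth of the well at (30,-60), as the others.
- well4 (a point): Mouth of the well at (30,0), as the others.
- stand: Dark steel stand block, fixed to the table, 75 (x) x 170 (y) x 50 mm high, with two square holes 30 mm wide and 40 mm deep at y = -45 and +45 mm. Origin: centre of its underside; z up. The two rods stand in it at the start, their feet 10 mm above the table.
- rod_a: Extension rod: plain aluminium cylinder, 24 mm in diameter, 150 mm long, with thin dark rings, 0.16 to 0.28 kg. Origin: centre of its foot (lower end); z runs up the rod to its top at 150 mm. Starts upright in the stand at y = -45 mm, 110 mm of it showing. Fully home in an empty well its foot is 56 mm below the well's mouth and 94 mm of it show.
- rod_b: The other extension rod, the same in every way. Starts upright in the stand's hole at y = +45 mm.
- driver: Bystander: screwdriver about 160 mm long and under 35 mm high, lying on the table between block and stand. Origin: under its middle.
- wash_bottle: Bystander: clear plastic bottle, 60 mm in diameter, 150 mm high. Origin: centre of its underside.
- printed_arch: Bystander: small white printed arch, about 50 x 100 x 22 mm, lying flat. Origin: on its underside, near the middle.
- bracket: Bystander: white bracket, 70 x 100 mm foot plate with an upright web, 68 mm high. Origin: centre of its underside.
- mouse: Bystander: black computer mouse, 105 x 62 x 34 mm. Origin: centre of its underside.
Mind the look-alikes: they are no part of the job. What is shaped like the rod_a but orange, purple or red is not meant.

How it is judged (in metres and radians):
On the way, in this order (a step that is already met when the one before it is completed fails the run):
1. one rod stands fully down in an empty well (((z of rod_a in the frame of block between 0 and 0.038 m and x of rod_a in the frame of block between -0.06 and 0.06 m and y of rod_a in the frame of block between -0.09 and 0.09 m and angle between rod_a's own z axis and vertical below 0.2 rad) or (z of rod_b in the frame of block between 0 and 0.038 m and x of rod_b in the frame of block between -0.06 and 0.06 m and y of rod_b in the frame of block between -0.09 and 0.09 m and angle between rod_b's own z axis and vertical below 0.2 rad))), for 0.2 s.
2. both rods stand fully down in the two empty wells (z of rod_a in the frame of block between 0 and 0.038 m and x of rod_a in the frame of block between -0.06 and 0.06 m and y of rod_a in the frame of block between -0.09 and 0.09 m and angle between each of rod_a, rod_b's own z axis and vertical below 0.2 rad and z of rod_b in the frame of block between 0 and 0.038 m and x of rod_b in the frame of block between -0.06 and 0.06 m and y of rod_b in the frame of block between -0.09 and 0.09 m), for 0.2 s.
At the end, for the whole second after the job is handed in: Both rods stand at rest in the block, each in an empty well: foot less than 38 mm above the block's underside (29 mm is fully home), within the block's outline, leaning less than 0.2 rad (all of step 2 and linear speed of each of rod_a, rod_b below 0.02 m/s); the robot touches nothing.
It fails at once if a rod or the fingers press on the block or its caps, or a rod is dropped on them, with more than 40 N (contact force between any of rod_a, rod_b, the fingers and block above 40 N).
It fails at once if a bystander (driver, bottle, arch, bracket, mouse) is moved more than 40 mm, or the bottle is tipped over (distance of any of driver, wash_bottle, printed_arch, bracket, mouse from where it was at the start of the episode above 0.04 m or angle between wash_bottle's own z axis and vertical above 0.5 rad).
It also fails if it takes over 67 s, if anything falls off the work surface, if the arm or the gripper's body presses on something with over 40 N, if the wrist force passes 120 N, or if a joint passes its speed limit or range.

## Working session

There is one attempt and no reset: what is moved stays moved. The work goes in short steps, Python scripts to look and compute and a shell command to move; the robot and the scene stay as the last step left them, time stands still between calls to the robot, and variables do not carry over. Pictures are saved under pics/ and viewed, about 8 in all and at most 12, crops included, and the job is handed in when it is done.

```bash
mkdir -p pics; ls; python3 - <<'E'
from workcell import ctrl
import cv2,numpy as np
o=ctrl.get_obs(); print({k:np.round(v,3) for k,v in o.items()})
for n in ("top","side"):
    cv2.imwrite(f"pics/{n}0.png",ctrl.get_image(n)[:,:,::-1])
for n in ("top","side","wrist"):
    print(n,{k:np.round(v,3).tolist() if not isinstance(v,str) else v for k,v in ctrl.camera_info(n).items()})
E
```

```text
pics
{'t': np.float64(0.0), 'qpos': array([-1.169,  0.424,  1.631,  0.   ,  1.089, -0.019]), 'qvel': array([-0.   , -0.   ,  0.001,  0.001, -0.   ,  0.   ]), 'joint_torque': array([-1.0000e-03, -5.4463e+01, -2.7367e+01,  6.4000e-02,  2.3000e-02,
       -0.0000e+00]), 'ee_pos': array([ 255.122, -569.942,  221.889]), 'orientation': array([-3.071, -0.656,  0.   ]), 'ft_force': array([ 0.094,  0.206, -0.451]), 'moment': array([-0.003, -0.01 ,  0.001]), 'width': np.float64(87.786)}
top {'camera_matrix': [[486.601, 0.0, 312.913], [0.0, 486.601, 242.394], [0.0, 0.0, 1.0]], 'R': [[-0.018, -1.0, -0.001], [-0.989, 0.018, -0.145], [0.145, -0.001, -0.989]], 't': [-76.5, 572.749, 1064.205]}
side {'camera_matrix': [[605.719, 0.0, 323.542], [0.0, 605.719, 231.648], [0.0, 0.0, 1.0]], 'R': [[-0.968, -0.251, -0.017], [-0.124, 0.533, -0.837], [0.219, -0.808, -0.547]], 't': [553.953, 184.154, 1402.838]}
wrist {'camera_matrix': [[391.868, 0.0, 320.591], [0.0, 391.868, 239.521], [0.0, 0.0, 1.0]], 'hand_eye': [[0.001, -0.953, -0.304, 83.663], [1.0, 0.0, 0.0, 0.154], [-0.0, -0.304, 0.953, -161.339], [0.0, 0.0, 0.0, 1.0]]}
```

View pics/top0.png

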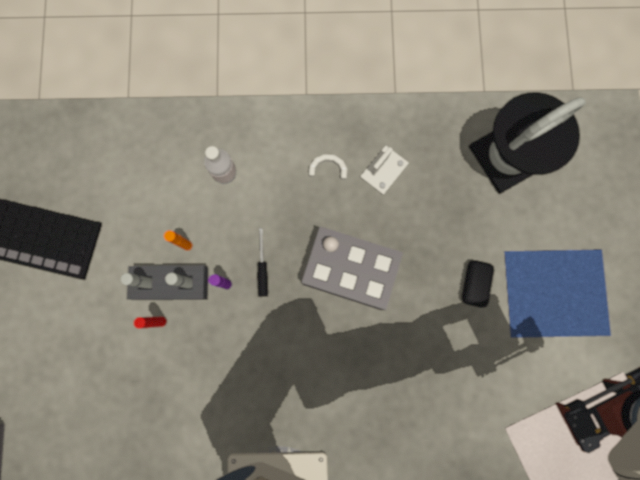

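View pics/side0.png

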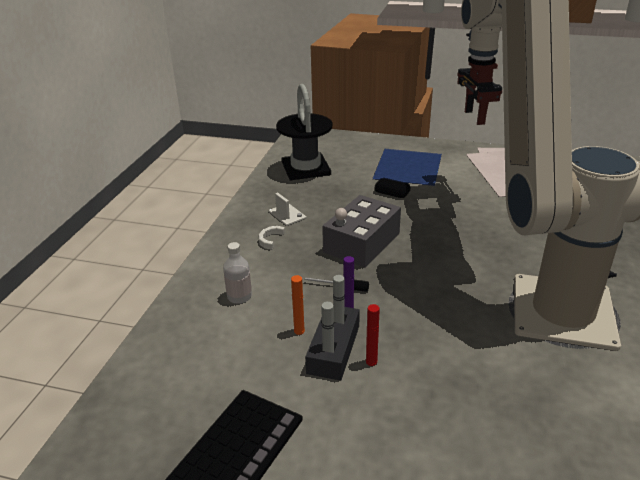

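The top view shows the stand at about (167,281), and two grey rods with tops at (128,280) and (172,279). The look-alikes have their tops at orange (171,236), purple (215,281) and red (140,323). I choose the two grey ones in the stand. The block is at (350,267) with its ball at (331,243). The side view agrees.

```bash
python3 - <<'E'
import cv2
a=cv2.imread("pics/top0.png")
c1=a[225:335,115:240]; c2=a[220:315,292:407]
c1=cv2.resize(c1,None,fx=5,fy=5,interpolation=cv2.INTER_CUBIC)[:, :]
c2=cv2.resize(c2,None,fx=5,fy=5,interpolation=cv2.INTER_CUBIC)
import numpy as np
h=max(c1.shape[0],c2.shape[0])
p=lambda c:cv2.copyMakeBorder(c,0,h-c.shape[0],0,0,cv2.BORDER_CONSTANT)
im=np.hstack([p(c1),p(c2)]); print(im.shape)
im=cv2.resize(im,None,fx=800/im.shape[1],fy=800/im.shape[1]); print(im.shape, 'scale',800/1200)
cv2.imwrite("pics/crop1.png",im)
E
```

```text
(550, 1200, 3)
(367, 800, 3) scale 0.6666666666666666
```

View pics/crop1.png

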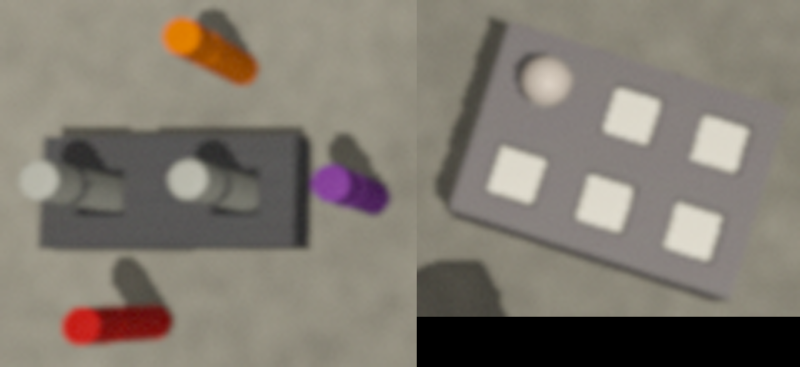

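```bash
cat > geo.py <<'E'
import numpy as np
from workcell import ctrl
def ray(name,uv,z):
    c=ctrl.camera_info(name);K,R,t=map(np.array,(c["camera_matrix"],c["R"],c["t"]))
    d=R.T@np.linalg.solve(K,[*uv,1]);o=-R.T@t
    return o+d*(z-o[2])/d[2]
def proj(name,X):
    c=ctrl.camera_info(name);K,R,t=map(np.array,(c["camera_matrix"],c["R"],c["t"]))
    p=K@(R@np.array(X)+t);return p[:2]/p[2]
def fit(loc,W):
    loc,W=np.array(loc,float),np.array(W)[:,:2]
    a,b=loc-loc.mean(0),W-W.mean(0)
    th=np.arctan2((a[:,0]*b[:,1]-a[:,1]*b[:,0]).sum(),(a*b).sum())
    R=np.array([[np.cos(th),-np.sin(th)],[np.sin(th),np.cos(th)]])
    t=W.mean(0)-R@loc.mean(0)
    return th,R,t,np.linalg.norm(W-(loc@R.T+t),axis=1)
E
python3 - <<'E'
from geo import *
np.set_printoptions(precision=1,suppress=True)
f=lambda x,y:(292+(x-416.7)/3.333,220+y/3.333)
g=lambda x,y:(115+x/3.333,225+y/3.333)
loc=[(-30,-60),(-30,0),(-30,60),(30,-60),(30,0)]
px=[(693,232),(605,203),(517,175),(720,144),(632,116)]
W=[ray("top",f(*p),81) for p in px]
th,R,t,r=fit(loc,W);print("block",th,t,"res",r);print("wells",np.array(loc)@R.T+t)
print("ball",ray("top",f(546,80),113),R@[30,60]+t)
for n,p,z in(("rod L",(40,180),160),("rod R",(188,179),160),("orange",(182,36),150),("purple",(331,184),150),("red",(82,327),150)):
    w=ray("top",g(*p),z);print(n,w,"side px",proj("side",w))
print("stand corners z50",[ray("top",g(*p),50)[:2] for p in((40,247),(306,245),(300,130),(62,130))])
E
```

```text
block -0.3307464913701945 [ 508.1 -171.8] res [0.2 0.2 0.1 0.1 0.1]
wells [[ 460.2 -218.8]
 [ 479.7 -162. ]
 [ 499.2 -105.3]
 [ 517.  -238.3]
 [ 536.5 -181.5]]
ball [ 556.7 -124.5  113. ] [ 556.  -124.8]
rod L [486.4 287.6 160. ] side px [327.8 304.7]
rod R [485.5 198.6 160. ] side px [338.7 277.8]
orange [574.4 207.3 150. ] side px [296.8 278.1]
purple [481.6 114.5 150. ] side px [349.2 258.9]
red [398.5 262.9 150. ] side px [374.1 307.4]
stand corners z50 [array([450.3, 327.9]), array([448.5, 150.9]), array([525.5, 156. ]), array([528.3, 316.1])]
```

```bash
cat >> geo.py <<'E'
from scipy.spatial.transform import Rotation as Ro
def shift(*targets):
    "tool-axis shifts in cm from the pose now to world points (mm)"
    o=ctrl.get_obs();R=Ro.from_rotvec(o["orientation"]).as_matrix()
    print("t",round(float(o["t"]),1),"pos",np.round(o["ee_pos"],1),"F",np.round(o["ft_force"],2),"w",round(float(o["width"]),1),"R",np.round(R[:,2],3))
    for T in targets: print(T,"->",np.round(R.T@(np.array(T)-o["ee_pos"])/10,2),"cm")
E
python3 -c "
from geo import *
shift((485.5,198.6,215),(485.5,198.6,121))"
```

```text
t 0.1 pos [ 255.2 -570.   222. ] F [-0.65 -0.12  0.26] w 87.9 R [-0.001  0.001 -1.   ]
(485.5, 198.6, 215) -> [ 52.42 -60.75   0.78] cm
(485.5, 198.6, 121) -> [ 52.42 -60.73  10.18] cm
```

```bash
T='{"xyz":[52.4,-60.7,0.5],"spin":0}'; python3 -m inch '[{"xyz":[52.4,-60.7,0.5],"spin":0},{"xyz":[52.4,-60.7,0.5],"spin":0},{"xyz":[52.4,-60.7,0.5],"spin":0},{"xyz":[52.4,-60.7,0.5],"spin":0},{"xyz":[52.4,-60.7,0.5],"spin":0},{"xyz":[52.4,-60.7,0.5],"spin":0},{"xyz":[52.4,-60.7,0.5],"spin":0},{"xyz":[52.4,-60.7,0.5],"spin":0},{"xyz":[52.4,-60.7,0.5],"spin":0},{"xyz":[52.4,-60.7,0.5],"spin":0},{"xyz":[52.4,-60.7,0.5],"spin":0},{"xyz":[52.4,-60.7,0.5],"spin":0},{"xyz":[52.4,-60.7,0.5],"spin":0},{"xyz":[52.4,-60.7,0.5],"spin":0},{"xyz":[52.4,-60.7,0.5],"spin":0},{"xyz":[52.4,-60.7,0.5],"spin":0},{"xyz":[52.4,-60.7,0.5],"spin":0},{"xyz":[52.4,-60.7,0.5],"spin":0},{"xyz":[52.4,-60.7,0.5],"spin":0},{"xyz":[52.4,-60.7,0.5],"spin":0}]' 0
python3 -c "
from geo import *
import cv2
shift((485.5,198.6,215),(485.5,198.6,121))
cv2.imwrite('pics/w1.png',ctrl.get_image('wrist')[:,:,::-1])"
```

```text
t: 2.1
ee_pos: [485.0, 196.7, 217.7]
orientation: [-3.072, -0.653, 0.002]
ft_force: [0.4, -0.9, 0.0]
width: 88.1
t 2.1 pos [485.  196.7 217.7] F [ 0.4  -0.9   0.03] w 88.1 R [-0.001  0.001 -1.   ]
(485.5, 198.6, 215) -> [ 0.13 -0.16  0.27] cm
(485.5, 198.6, 121) -> [ 0.14 -0.14  9.67] cm
```

View pics/w1.png

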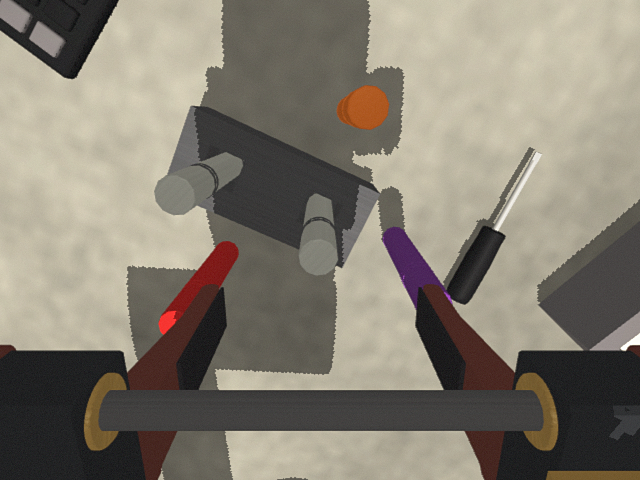

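The wrist view shows the near rod's top at (318,257) and the far rod's at (176,195). Purple, red and orange stand clear of them. I'll measure both from this view.

```bash
cat >> geo.py <<'E'
def wray(uv,z,pos,rv):
    c=ctrl.camera_info("wrist");K,H=np.array(c["camera_matrix"]),np.array(c["hand_eye"])
    R=Ro.from_rotvec(rv).as_matrix()
    o=R@H[:3,3]+pos;d=R@H[:3,:3]@np.linalg.solve(K,[*uv,1])
    return o+d*(z-o[2])/d[2]
E
python3 -c "
from geo import *
o=ctrl.get_obs()
for p in((318,257),(176,195)):print(p,wray(p,160,o['ee_pos'],o['orientation']))
shift((485.5,198.6,121))"
```

```text
(318, 257) [487.18693708 199.12691014 160.        ]
(176, 195) [488.58059933 287.78030639 160.        ]
t 2.1 pos [485.1 196.7 217.8] F [ 0.13 -0.07  0.03] w 87.6 R [-0.001  0.001 -1.   ]
(485.5, 198.6, 121) -> [ 0.11 -0.15  9.68] cm
```

```bash
python3 -m inch '[{"xyz":[0.2,-0.15,0],"spin":0},{"xyz":[0.2,-0.15,4],"spin":0},{"xyz":[0.2,-0.15,8],"spin":0},{"xyz":[0.2,-0.15,9.7],"spin":0},{"xyz":[0.2,-0.15,9.7],"spin":0},{"xyz":[0.2,-0.15,9.7],"spin":0}]' 0
python3 -m inch '[{"xyz":[0,0,0],"spin":0},{"xyz":[0,0,0],"spin":0},{"xyz":[0,0,0],"spin":0},{"xyz":[0,0,0],"spin":0},{"xyz":[0,0,0],"spin":0},{"xyz":[0,0,0],"spin":0},{"xyz":[0,0,0],"spin":0},{"xyz":[0,0,0],"spin":0}]' 1
```

```text
t: 2.75
ee_pos: [486.6, 198.7, 121.3]
orientation: [-3.072, -0.652, 0.001]
ft_force: [-0.1, -0.3, -0.6]
width: 87.9
t: 3.55
ee_pos: [486.6, 198.7, 121.2]
orientation: [-3.072, -0.652, 0.001]
ft_force: [-0.2, 0.4, 0.1]
width: 27.4
```

```bash
python3 -m inch '[{"xyz":[0,0,0],"spin":0},{"xyz":[0,0,0],"spin":0},{"xyz":[0,0,0],"spin":0},{"xyz":[0,0,-4],"spin":0},{"xyz":[0,0,-8],"spin":0},{"xyz":[0,0,-12],"spin":0},{"xyz":[0,0,-16],"spin":0},{"xyz":[0,0,-16],"spin":0},{"xyz":[0,0,-16],"spin":0},{"xyz":[0,0,-16],"spin":0}]' 1
python3 -c "
from geo import *
shift((499.2,-105.3,281),(499.2,-105.3,205))"
```

```text
t: 4.55
ee_pos: [485.6, 198.1, 279.5]
orientation: [-3.073, -0.652, 0.006]
ft_force: [-1.3, -0.2, -2.9]
width: 23.6
t 4.5 pos [485.6 198.1 279.5] F [-1.32 -0.19 -2.86] w 23.6 R [-0.004 -0.    -1.   ]
(499.2, -105.3, 281) -> [-11.08  28.27  -0.15] cm
(499.2, -105.3, 205) -> [-11.05  28.28   7.45] cm
```

```bash
python3 -m inch '[{"xyz":[-11.1,28.3,0],"spin":0},{"xyz":[-11.1,28.3,0],"spin":0},{"xyz":[-11.1,28.3,0],"spin":0},{"xyz":[-11.1,28.3,0],"spin":0},{"xyz":[-11.1,28.3,0],"spin":0},{"xyz":[-11.1,28.3,0],"spin":0},{"xyz":[-11.1,28.3,0],"spin":0},{"xyz":[-11.1,28.3,0],"spin":0},{"xyz":[-11.1,28.3,0],"spin":0},{"xyz":[-11.1,28.3,4],"spin":0},{"xyz":[-11.1,28.3,6],"spin":0},{"xyz":[-11.1,28.3,7.4],"spin":0},{"xyz":[-11.1,28.3,7.4],"spin":0},{"xyz":[-11.1,28.3,7.4],"spin":0},{"xyz":[-11.1,28.3,7.4],"spin":0}]' 1
python3 -c "
from geo import *
import cv2
shift((499.2,-105.3,188))
cv2.imwrite('pics/w2.png',ctrl.get_image('wrist')[:,:,::-1])"
```

```text
t: 6.05
ee_pos: [499.5, -105.0, 206.4]
orientation: [-3.073, -0.654, 0.004]
ft_force: [-0.4, 0.0, -1.5]
width: 23.4
t 6.0 pos [ 499.5 -105.   206.4] F [-0.43  0.01 -1.46] w 23.4 R [-0.002 -0.    -1.   ]
(499.2, -105.3, 188) -> [-0.04  0.01  1.84] cm
```

View pics/w2.png

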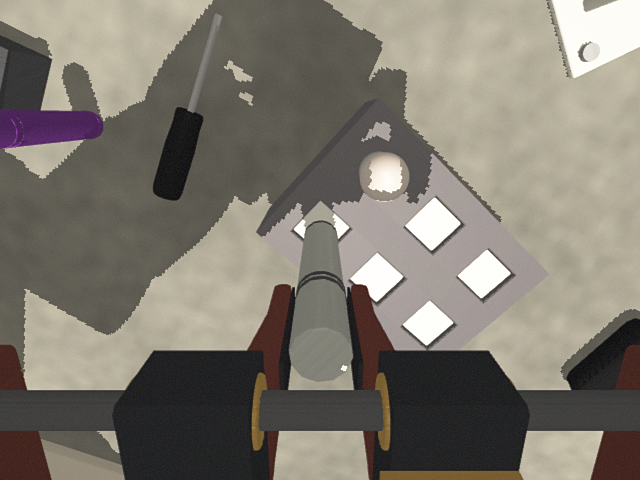

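The wrist picture shows the rod hanging straight, its foot about at (320,226), over the cap of well2. The other caps are at (433,223), (484,274), (377,277) and (428,324).

```bash
python3 -c "
from geo import *
np.set_printoptions(precision=1,suppress=True)
o=ctrl.get_obs()
loc=[(30,0),(30,-60),(-30,0),(-30,-60)]
W=[wray(p,81,o['ee_pos'],o['orientation']) for p in((433,223),(484,274),(377,277),(428,324))]
th,R,t,r=fit(loc,W);print(th,t,r);print('wells0-4',np.array([(-30,-60),(-30,0),(-30,60),(30,-60),(30,0)])@R.T+t)
print('foot-edge px at z 95',[wray(p,95,o['ee_pos'],o['orientation'])[:2] for p in((304,226),(336,226),(320,221))])
print('ball',wray((384,176),113,o['ee_pos'],o['orientation']))
"
```

```text
-0.33052723043552057 [ 510.1 -171.9] [0.8 0.2 0.3 0.9]
wells0-4 [[ 462.2 -218.9]
 [ 481.7 -162.2]
 [ 501.2 -105.4]
 [ 519.  -238.4]
 [ 538.5 -181.6]]
foot-edge px at z 95 [array([500.9, -91.7]), array([ 510.3, -112.8]), array([ 509. , -100.8])]
ball [ 558.  -124.4  113. ]
```

```bash
python3 -m inch '[{"xyz":[0.1,0,0.8],"spin":0},{"xyz":[0.1,0,1.2],"spin":0},{"xyz":[0.1,0,1.4],"spin":0},{"xyz":[0.1,0,1.5],"spin":0},{"xyz":[0.1,0,1.6],"spin":0},{"xyz":[0.1,0,1.6],"spin":0},{"xyz":[0.1,0,1.6],"spin":0}]' 1
python3 -m inch '[{"xyz":[0,0,0.1],"spin":0},{"xyz":[0,0,0.2],"spin":0},{"xyz":[0,0,0.3],"spin":0},{"xyz":[0,0,0.3],"spin":0},{"xyz":[0,0,0.3],"spin":0}]' 1
```

```text
t: 6.8
ee_pos: [500.5, -104.9, 190.6]
orientation: [3.073, 0.653, -0.003]
ft_force: [-0.4, -0.3, -2.4]
width: 23.6
t: 7.3
ee_pos: [500.4, -104.9, 187.5]
orientation: [3.073, 0.653, -0.004]
ft_force: [0.5, 1.4, -2.6]
width: 23.6
```

```bash
python3 -m inch '[{"xyz":[0,0,0.1],"spin":0},{"xyz":[0,0,0.2],"spin":0},{"xyz":[0,0,0.3],"spin":0},{"xyz":[0,0,0.3],"spin":0},{"xyz":[0,0,0.3],"spin":0}]' 1
```

```text
t: 7.8
ee_pos: [500.4, -104.8, 184.4]
orientation: [-3.073, -0.653, 0.004]
ft_force: [-0.5, -0.3, -1.4]
width: 23.5
```

Well2 gives way: there is almost no force 8 mm into it. I'll push on.

```bash
python3 -m inch '[{"xyz":[0,0,0.5],"spin":0},{"xyz":[0,0,1],"spin":0},{"xyz":[0,0,1.5],"spin":0},{"xyz":[0,0,2],"spin":0},{"xyz":[0,0,2],"spin":0},{"xyz":[0,0,2],"spin":0}]' 1
python3 -m inch '[{"xyz":[0,0,0.5],"spin":0},{"xyz":[0,0,1],"spin":0},{"xyz":[0,0,1.5],"spin":0},{"xyz":[0,0,1.9],"spin":0},{"xyz":[0,0,1.9],"spin":0},{"xyz":[0,0,1.9],"spin":0}]' 1
```

```text
t: 8.4
ee_pos: [500.1, -104.8, 164.2]
orientation: [-3.073, -0.653, 0.005]
ft_force: [-0.9, -0.4, -2.3]
width: 23.7
t: 9.0
ee_pos: [499.9, -104.8, 145.0]
orientation: [-3.072, -0.653, 0.006]
ft_force: [-0.8, 0.6, -1.9]
width: 23.5
```

```bash
python3 -m inch '[{"xyz":[0,0,0.1],"spin":0},{"xyz":[0,0,0.2],"spin":0},{"xyz":[0,0,0.3],"spin":0},{"xyz":[0,0,0.4],"spin":0},{"xyz":[0,0,0.4],"spin":0},{"xyz":[0,0,0.4],"spin":0}]' 1
```

```text
t: 9.6
ee_pos: [499.9, -104.8, 141.0]
orientation: [-3.072, -0.653, 0.006]
ft_force: [0.4, 0.0, -1.4]
width: 23.6
```

```bash
python3 -m inch '[{"xyz":[0,0,0],"spin":0},{"xyz":[0,0,0],"spin":0},{"xyz":[0,0,0],"spin":0},{"xyz":[0,0,0],"spin":0},{"xyz":[0,0,0],"spin":0}]' 0.5
python3 -m inch '[{"xyz":[0,0,-3],"spin":0},{"xyz":[0,0,-6],"spin":0},{"xyz":[0,0,-10],"spin":0},{"xyz":[0,0,-14],"spin":0},{"xyz":[0,0,-14],"spin":0},{"xyz":[0,0,-14],"spin":0}]' 0.5
python3 -c "
from geo import *
import cv2
shift((487.8,287.8,281),(487.8,287.8,121))
a=ctrl.get_image('side')[:,:,::-1]; cv2.imwrite('pics/s2.png',cv2.resize(a[150:400,220:520],None,fx=2.4,fy=2.4))"
```

```text
t: 10.1
ee_pos: [500.0, -104.8, 141.1]
orientation: [-3.072, -0.653, 0.005]
ft_force: [-0.0, 0.4, 0.2]
width: 43.7
t: 10.7
ee_pos: [500.8, -104.9, 281.9]
orientation: [3.073, 0.653, -0.002]
ft_force: [-0.5, -0.2, 0.7]
width: 43.9
t 10.7 pos [ 500.8 -104.9  281.9] F [-0.45 -0.21  0.67] w 43.9 R [-0.001 -0.001 -1.   ]
(487.8, 287.8, 281) -> [ 14.79 -36.4    0.06] cm
(487.8, 287.8, 121) -> [ 14.82 -36.4   16.06] cm
```

View pics/s2.png

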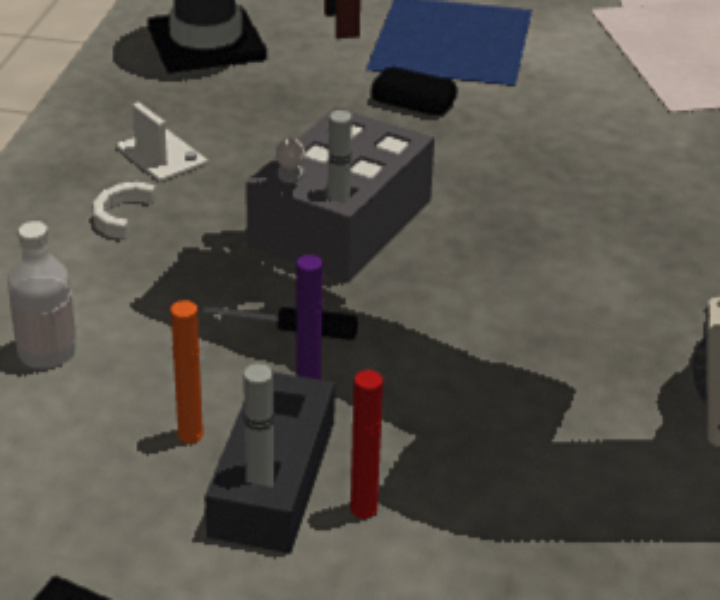

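The side picture shows the rod upright in well2, top at (340,117) in the crop, with everything else in place. Next is rod L.

```bash
python3 -m inch '[{"xyz":[14.8,-36.4,0],"spin":0},{"xyz":[14.8,-36.4,0],"spin":0},{"xyz":[14.8,-36.4,0],"spin":0},{"xyz":[14.8,-36.4,0],"spin":0},{"xyz":[14.8,-36.4,0],"spin":0},{"xyz":[14.8,-36.4,0],"spin":0},{"xyz":[14.8,-36.4,0],"spin":0},{"xyz":[14.8,-36.4,0],"spin":0},{"xyz":[14.8,-36.4,0],"spin":0},{"xyz":[14.8,-36.4,0],"spin":0},{"xyz":[14.8,-36.4,0],"spin":0},{"xyz":[14.8,-36.4,8],"spin":0},{"xyz":[14.8,-36.4,8],"spin":0},{"xyz":[14.8,-36.4,8],"spin":0}]' 0
python3 -c "
from geo import *
print('side px top of home rod',proj('side',(500,-105,179)))
shift((487.3,287.8,121))"
```

```text
t: 12.15
ee_pos: [484.2, 284.9, 196.5]
orientation: [3.072, 0.65, -0.019]
ft_force: [-0.5, 0.2, -0.4]
width: 87.8
side px top of home rod [361.26145818 197.89816995]
t 12.2 pos [484.2 284.9 196.5] F [-0.49  0.18 -0.4 ] w 87.8 R [-0.012 -0.004 -1.   ]
(487.3, 287.8, 121) -> [ 0.5  -0.13  7.55] cm
```

```bash
python3 -m inch '[{"xyz":[0.5,-0.13,0],"spin":0},{"xyz":[0.5,-0.13,0],"spin":0},{"xyz":[0.5,-0.13,0],"spin":0}]' 0
python3 -c "
from geo import *
shift((487.3,287.8,121))"
```

```text
t: 12.45
ee_pos: [489.4, 288.4, 198.1]
orientation: [3.073, 0.649, -0.015]
ft_force: [0.0, -0.4, -1.0]
width: 87.9
t 12.4 pos [489.4 288.4 198.1] F [ 0.02 -0.39 -0.97] w 87.9 R [-0.009 -0.003 -1.   ]
(487.3, 287.8, 121) -> [-0.14 -0.03  7.71] cm
```

```bash
python3 -m inch '[{"xyz":[-0.1,0,3],"spin":0},{"xyz":[-0.1,0,6],"spin":0},{"xyz":[-0.1,0,7.7],"spin":0},{"xyz":[-0.1,0,7.7],"spin":0},{"xyz":[-0.1,0,7.7],"spin":0}]' 0
python3 -m inch '[{"xyz":[0,0,0],"spin":0},{"xyz":[0,0,0],"spin":0},{"xyz":[0,0,0],"spin":0},{"xyz":[0,0,0],"spin":0},{"xyz":[0,0,0],"spin":0},{"xyz":[0,0,0],"spin":0},{"xyz":[0,0,0],"spin":0},{"xyz":[0,0,0],"spin":0},{"xyz":[0,0,0],"spin":0},{"xyz":[0,0,0],"spin":0},{"xyz":[0,0,0],"spin":0}]' 1
python3 -m inch '[{"xyz":[0,0,-4],"spin":0},{"xyz":[0,0,-8],"spin":0},{"xyz":[0,0,-12],"spin":0},{"xyz":[0,0,-16],"spin":0},{"xyz":[0,0,-16],"spin":0},{"xyz":[0,0,-16],"spin":0},{"xyz":[0,0,-16],"spin":0}]' 1
python3 -c "
from geo import *
shift((461.2,-218.9,283),(480.7,-162.1,283),(480.7,-162.1,207))"
```

```text
t: 12.95
ee_pos: [488.5, 288.1, 122.2]
orientation: [3.073, 0.649, -0.013]
ft_force: [0.1, -1.5, -0.3]
width: 87.9
t: 14.05
ee_pos: [488.4, 288.1, 122.1]
orientation: [3.073, 0.649, -0.013]
ft_force: [0.8, -0.6, -2.1]
width: 23.5
t: 14.75
ee_pos: [488.5, 287.8, 280.1]
orientation: [3.072, 0.649, -0.019]
ft_force: [-0.8, 0.1, -3.6]
width: 23.3
t 14.8 pos [488.5 287.8 280.1] F [-0.75  0.08 -3.59] w 23.3 R [-0.011 -0.004 -1.   ]
(461.2, -218.9, 283) -> [-2.299e+01  4.524e+01 -4.000e-02] cm
(480.7, -162.1, 283) -> [-18.91  40.83  -0.09] cm
(480.7, -162.1, 207) -> [-18.82  40.83   7.51] cm
```

```bash
python3 -m inch '[{"xyz":[0,0,-4],"spin":0},{"xyz":[-18.9,40.8,-4],"spin":0},{"xyz":[-18.9,40.8,-4],"spin":0},{"xyz":[-18.9,40.8,-4],"spin":0},{"xyz":[-18.9,40.8,-4],"spin":0},{"xyz":[-18.9,40.8,-4],"spin":0},{"xyz":[-18.9,40.8,-4],"spin":0},{"xyz":[-18.9,40.8,-4],"spin":0},{"xyz":[-18.9,40.8,-4],"spin":0},{"xyz":[-18.9,40.8,-4],"spin":0},{"xyz":[-18.9,40.8,-4],"spin":0},{"xyz":[-18.9,40.8,-4],"spin":0},{"xyz":[-18.9,40.8,-4],"spin":0}]' 1
python3 -c "
from geo import *
shift((481,-162.1,207))"
```

```text
t: 16.05
ee_pos: [480.5, -160.8, 320.6]
orientation: [-3.074, -0.65, 0.022]
ft_force: [0.3, 0.3, -2.6]
width: 23.8
t 16.1 pos [ 480.5 -160.8  320.6] F [ 0.27  0.29 -2.61] w 23.8 R [-0.014 -0.003 -1.   ]
(481, -162.1, 207) -> [ 0.16  0.18 11.36] cm
```

```bash
python3 -m inch '[{"xyz":[0.15,0.15,4],"spin":0},{"xyz":[0.15,0.15,8],"spin":0},{"xyz":[0.15,0.15,10],"spin":0},{"xyz":[0.15,0.15,11.3],"spin":0},{"xyz":[0.15,0.15,11.3],"spin":0},{"xyz":[0.15,0.15,11.3],"spin":0},{"xyz":[0.15,0.15,11.3],"spin":0}]' 1
python3 -c "
from geo import *
import cv2
shift((481,-162.1,192))
cv2.imwrite('pics/w3.png',ctrl.get_image('wrist')[:,:,::-1])"
```

```text
t: 16.75
ee_pos: [481.9, -161.9, 208.9]
orientation: [3.072, 0.65, -0.019]
ft_force: [0.8, -0.1, -2.3]
width: 23.8
t 16.8 pos [ 481.9 -161.9  208.9] F [ 0.85 -0.1  -2.29] w 23.8 R [-0.011 -0.004 -1.   ]
(481, -162.1, 192) -> [-0.07 -0.02  1.7 ] cm
```

View pics/w3.png

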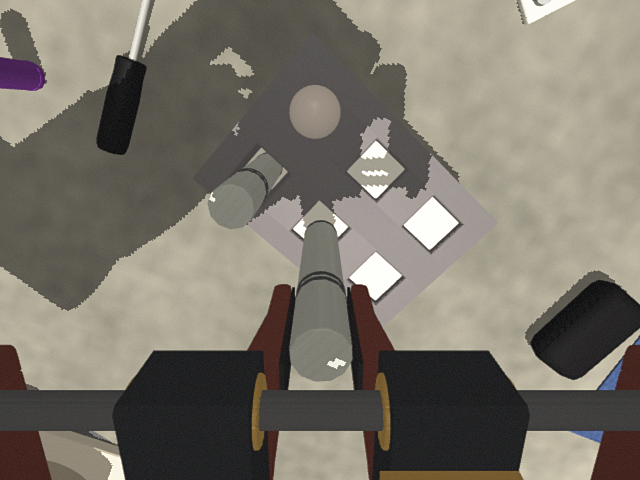

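The foot, at about (320,225), is centred over well1's cap, just as before. The first rod stands in well2. Now I'll probe well1.

```bash
python3 -m inch '[{"xyz":[-0.05,0,0.8],"spin":0},{"xyz":[-0.05,0,1.3],"spin":0},{"xyz":[-0.05,0,1.6],"spin":0},{"xyz":[-0.05,0,1.8],"spin":0},{"xyz":[-0.05,0,1.8],"spin":0},{"xyz":[-0.05,0,1.8],"spin":0}]' 1
python3 -m inch '[{"xyz":[0,0,0.1],"spin":0},{"xyz":[0,0,0.2],"spin":0},{"xyz":[0,0,0.2],"spin":0},{"xyz":[0,0,0.2],"spin":0}]' 1
```

```text
t: 17.4
ee_pos: [481.1, -162.3, 191.1]
orientation: [3.072, 0.65, -0.019]
ft_force: [-1.8, -0.1, 0.4]
width: 23.8
t: 17.8
ee_pos: [481.2, -162.3, 189.4]
orientation: [3.072, 0.65, -0.019]
ft_force: [-1.5, 0.9, 5.7]
width: 23.4
```

Well1 is full: the force rises by 8 N over about 3 mm. Next is well0.

```bash
python3 -m inch '[{"xyz":[0,0,-2.2],"spin":0},{"xyz":[0,0,-2.2],"spin":0},{"xyz":[-4.1,4.4,-2.2],"spin":0},{"xyz":[-4.1,4.4,-2.2],"spin":0},{"xyz":[-4.1,4.4,-2.2],"spin":0},{"xyz":[-4.1,4.4,-2.2],"spin":0},{"xyz":[-4.1,4.4,-2.2],"spin":0}]' 1
python3 -c "
from geo import *
shift((461.5,-218.9,192))"
```

```text
t: 18.5
ee_pos: [461.9, -218.2, 211.4]
orientation: [3.073, 0.65, -0.019]
ft_force: [0.8, 0.5, -2.9]
width: 23.6
t 18.5 pos [ 461.9 -218.2  211.4] F [ 0.76  0.47 -2.87] w 23.6 R [-0.012 -0.003 -1.   ]
(461.5, -218.9, 192) -> [-0.04  0.05  1.94] cm
```

```bash
python3 -m inch '[{"xyz":[0,0.05,1],"spin":0},{"xyz":[0,0.05,1.6],"spin":0},{"xyz":[0,0.05,1.9],"spin":0},{"xyz":[0,0.05,2],"spin":0},{"xyz":[0,0.05,2],"spin":0},{"xyz":[0,0.05,2],"spin":0}]' 1
python3 -m inch '[{"xyz":[0,0,0.1],"spin":0},{"xyz":[0,0,0.2],"spin":0},{"xyz":[0,0,0.2],"spin":0},{"xyz":[0,0,0.2],"spin":0}]' 1
```

```text
t: 19.1
ee_pos: [461.9, -218.7, 191.6]
orientation: [3.073, 0.651, -0.019]
ft_force: [-0.5, 0.7, -0.7]
width: 23.5
t: 19.5
ee_pos: [462.1, -218.9, 189.9]
orientation: [3.072, 0.65, -0.018]
ft_force: [0.1, 1.2, 3.9]
width: 23.8
```

Well0 is full too, at about 6.5 N. On to well3.

```bash
python3 -m inch '[{"xyz":[0,0,-2.2],"spin":0},{"xyz":[0,0,-2.2],"spin":0},{"xyz":[4.4,4.1,-2.2],"spin":0},{"xyz":[4.4,4.1,-2.2],"spin":0},{"xyz":[4.4,4.1,-2.2],"spin":0},{"xyz":[4.4,4.1,-2.2],"spin":0},{"xyz":[4.4,4.1,-2.2],"spin":0}]' 1
python3 -c "
from geo import *
shift((518.3,-238.4,192))"
```

```text
t: 20.2
ee_pos: [518.0, -238.0, 210.6]
orientation: [3.073, 0.651, -0.02]
ft_force: [-0.3, 0.4, -2.8]
width: 23.5
t 20.2 pos [ 518.  -238.   210.6] F [-0.28  0.39 -2.78] w 23.5 R [-0.013 -0.003 -1.   ]
(518.3, -238.4, 192) -> [0.04 0.05 1.86] cm
```

```bash
python3 -m inch '[{"xyz":[0.05,0.05,1],"spin":0},{"xyz":[0.05,0.05,1.5],"spin":0},{"xyz":[0.05,0.05,1.8],"spin":0},{"xyz":[0.05,0.05,1.9],"spin":0},{"xyz":[0.05,0.05,1.9],"spin":0},{"xyz":[0.05,0.05,1.9],"spin":0}]' 1
python3 -m inch '[{"xyz":[0,0,0.1],"spin":0},{"xyz":[0,0,0.2],"spin":0},{"xyz":[0,0,0.2],"spin":0},{"xyz":[0,0,0.2],"spin":0}]' 1
```

```text
t: 20.8
ee_pos: [518.5, -238.4, 191.8]
orientation: [3.073, 0.65, -0.02]
ft_force: [0.1, 0.4, -2.0]
width: 23.6
t: 21.2
ee_pos: [518.5, -238.4, 189.8]
orientation: [3.073, 0.65, -0.02]
ft_force: [-0.5, 0.6, -1.6]
width: 23.3
```

Well3 seems to give way. I'll go a little deeper to confirm it.

```bash
python3 -m inch '[{"xyz":[0,0,0.1],"spin":0},{"xyz":[0,0,0.2],"spin":0},{"xyz":[0,0,0.3],"spin":0},{"xyz":[0,0,0.3],"spin":0}]' 1
python3 -m inch '[{"xyz":[0,0,0.1],"spin":0},{"xyz":[0,0,0.2],"spin":0},{"xyz":[0,0,0.3],"spin":0},{"xyz":[0,0,0.3],"spin":0}]' 1
```

```text
t: 21.6
ee_pos: [518.4, -238.4, 186.6]
orientation: [3.073, 0.651, -0.02]
ft_force: [0.4, -0.1, -2.3]
width: 23.5
t: 22.0
ee_pos: [518.3, -238.3, 183.4]
orientation: [3.073, 0.651, -0.021]
ft_force: [0.8, -0.5, -3.0]
width: 23.7
```

```bash
python3 -m inch '[{"xyz":[0,0,0.5],"spin":0},{"xyz":[0,0,1],"spin":0},{"xyz":[0,0,1.5],"spin":0},{"xyz":[0,0,2],"spin":0},{"xyz":[0,0,2],"spin":0},{"xyz":[0,0,2],"spin":0}]' 1
python3 -m inch '[{"xyz":[0,0,0.5],"spin":0},{"xyz":[0,0,1],"spin":0},{"xyz":[0,0,1.5],"spin":0},{"xyz":[0,0,1.8],"spin":0},{"xyz":[0,0,1.8],"spin":0},{"xyz":[0,0,1.8],"spin":0}]' 1
python3 -m inch '[{"xyz":[0,0,0.1],"spin":0},{"xyz":[0,0,0.2],"spin":0},{"xyz":[0,0,0.3],"spin":0},{"xyz":[0,0,0.3],"spin":0}]' 1
```

```text
t: 22.6
ee_pos: [517.9, -238.3, 163.2]
orientation: [-3.073, -0.651, 0.021]
ft_force: [0.2, -1.0, -2.3]
width: 23.3
t: 23.2
ee_pos: [517.5, -238.3, 145.0]
orientation: [-3.073, -0.651, 0.022]
ft_force: [0.4, 0.1, -1.2]
width: 23.4
t: 23.6
ee_pos: [517.5, -238.3, 142.0]
orientation: [-3.073, -0.65, 0.022]
ft_force: [0.1, -0.5, -1.9]
width: 23.5
```

```bash
python3 -m inch '[{"xyz":[0,0,0],"spin":0},{"xyz":[0,0,0],"spin":0},{"xyz":[0,0,0],"spin":0},{"xyz":[0,0,0],"spin":0},{"xyz":[0,0,0],"spin":0}]' 0.5
python3 -m inch '[{"xyz":[0,0,-3],"spin":0},{"xyz":[0,0,-6],"spin":0},{"xyz":[0,0,-10],"spin":0},{"xyz":[0,0,-14],"spin":0},{"xyz":[0,0,-14],"spin":0},{"xyz":[0,0,-14],"spin":0},{"xyz":[0,0,-14],"spin":0}]' 0.5
python3 -c "
from geo import *
import cv2
print(proj('side',(518,-238,179)),proj('side',(500,-105,179)))
a=ctrl.get_image('side')[:,:,::-1]; cv2.imwrite('pics/s3.png',cv2.resize(a[150:400,220:520],None,fx=2.4,fy=2.4))"
```

```text
t: 24.1
ee_pos: [517.5, -238.4, 142.1]
orientation: [-3.073, -0.65, 0.022]
ft_force: [0.3, -0.6, 0.0]
width: 43.8
t: 24.8
ee_pos: [518.6, -237.6, 280.8]
orientation: [-3.072, -0.65, 0.024]
ft_force: [0.7, 0.6, -0.2]
width: 43.9
[364.638361 172.72489 ] [361.26145818 197.89816995]
```

View pics/s3.png

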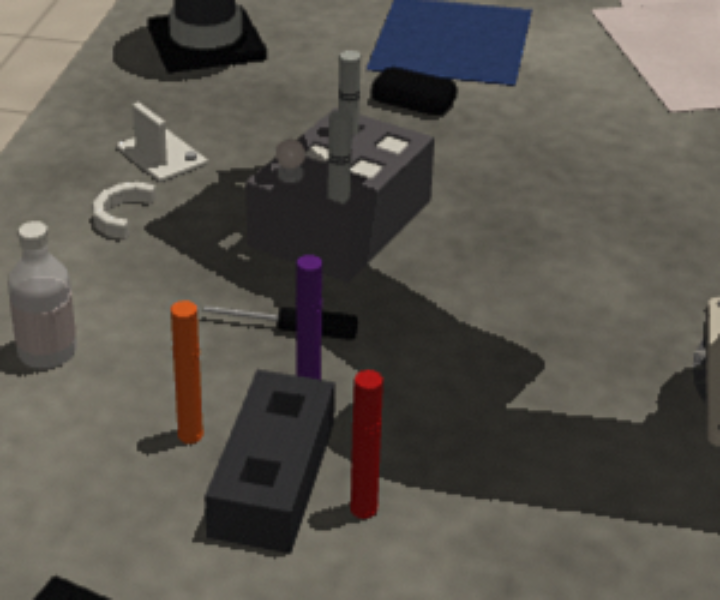

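Both rods stand upright in the block. The second rod's top is at image (365.4,173.8); fully home it should be at (364.6,172.7). The first was off by about the same small amount. The bystanders haven't moved and the gripper is clear.

```bash
python3 -c "
from workcell import ctrl
print(ctrl.close_job())"
```

```text
the job is handed in; nothing more can be done
None
```

Both rods are in the two empty wells, one in well2 and one in well3, pushed down and left standing. I handed the job in after about 25 s of the 67 s allowed; no verdict is reported.

- **Feeling the caps:** I probed with the rods' feet. Well2 and well3 gave way with almost no force. Well1 and well0 pushed back with about 8 N and 6.5 N within a few millimetres, so they are full. I did not probe well4, since both empty wells had been found.
- **Last checks:** In the side picture both rods stand upright, with their tops within about 1 px of where fully home rods should appear. The wrist force readings I took near the block stayed under 10 N. The bystanders look unmoved and the gripper was open and clear.
- **Disagreements:** The top and wrist cameras differed by about 2 mm in x, so I used the average. The tool also leaned about 0.01 rad for the second rod. Neither caused trouble.

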